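Open the checkout lane on the selector dial

ROBOT

A 7-joint arm with a two-finger parallel gripper is mounted at the origin on the work surface. World frame = base frame: x ahead of the robot, y to its left, z up, the work surface at z = 0. Lengths are in m, angles in rad, forces in N, time in s.
With the tool pointing down it reaches from about 0.35 to 0.9 m from the base axis. Payload 7.2 kg.
Tool frame: the origin (TCP) lies midway between the tips of the shut fingers; the grasp point (between the pads) lies 19 mm behind it; z points along the fingers, y is the line along which they close (so a half turn about z gives the same grasp; the last joint's range is limited). The gripper opens to 85 mm and grips with 20 to 120 N. Pads are 22 mm wide; open, the fingers measure 114 mm over their backs; the gripper's body (76 mm by 85 mm) begins 54 mm behind the grasp point. The pads swing forward as they close: fully open they stand 13 mm farther back than shut.
Start: joints at [-1.374, 0.411, -0.013, 1.596, 0.006, 1.134, -0.082], TCP at [0.164, 0.603, 0.231] pointing down, gripper open.
Joint ranges: [-2.95, 2.95], [-0.29, 1.99], [-1.47, 1.44], [0.14, 2.54], [-1.03, 4.17], [0.13, 1.85], [-2.86, 2.86]. Speed limits (rad/s): [2.39, 2.39, 3.01, 3.01, 3.14, 3.14, 3.14].

INTERFACE

Orientations are given as [roll, pitch, yaw] about the fixed x, y, z axes, in that order (R = Rz(yaw) Ry(pitch) Rx(roll)).
In Python, from station import robot gives the robot as it stands.
- The arm moves only by the tool play_rows, never from a script. Its argument "targets" is a list of rows, each a list of 7 numbers: the turn, a rotation vector about the tool's x, y, z in degrees, then the shift along the tool's x, y, z in mm, then the finger opening in mm, from 0 to 85.4. In form: [[wx, wy, wz, dx, dy, dz, jaw], ...]. A call has 1 to 5 rows; each row shifts and turns the commanded pose from where the row before left it, along the tool's axes as they then stand; what a row does not reach is not made up. A row lasts 1/10 s, in which the tool goes at most 50 mm and 8.59 degrees, less where a joint would pass 70% of its speed; a pose out of reach is approached as far as the arm can. A call with a gripper value outside its range is refused whole. The fingers move at their own pace and stop on an object; "squeeze" is the grip in N (left out, the last holds). Time passes only in rows, so rows that do not move let the fingers close. It gives the time, the measured TCP pose, the force, the opening and the grip force at its end, in the units of the state.
- robot.observe(): the state, without advancing time (a new reading comes with each control period).
- robot.read_camera(name): name is "scene" or "top" or "wrist"; returns a dict with "color" (384x512x3 uint8, red, green, blue), "z_map" (384x512 float32, m along the optical axis (not along the pixel's ray), 0 where there is no reading), "vertical_fov" (degrees; the focal length in pixels is half the picture's height over the tangent of half this angle, whatever the lens; pixels are square), "cx", "cy" (the principal point, pixels), "world_from_camera" (4x4, takes a point from camera to world coordinates). Camera axes: x right, y up, looking along -z (the intrinsics and any distortion apply to the point x, -y, -z); pixel columns grow to the right and rows downward; lengths in m; the calibration is good to about 2 mm. A picture is of the moment at which its call begins.
- robot.finish_job(): hands the job in; it is judged then, once.
The state is a dict: "time": time; "qpos": joint angles; "dq": joint speeds; "tau": joint torques, N m; "eef_pos": TCP position; "orientation": TCP orientation; "contact_force": force on the tool from outside, world axes, zero at the start; "moment": the same for the moment, N m; "finger_gap": opening from 0.0 (shut) to 1.0 (fully open); "finger_force": force on a finger pad.
Only numpy, scipy, OpenCV 4.12 (cv2) and the standard library are available. Lean on these libraries where they do the work, as an engineer would, in place of code of your own. Each camera call takes 0.05 s, during which the arm holds its last target. There are 200 camera calls.

TASK

Open this checkout lane: with a fingertip on the large knurled dial, rub it round clockwise (seen from above) by one click, so that its white line moves from the red dot to the green dot and the dial sits there in its detent; do not let it click on to the orange dot. Then press the white button beside the dial all the way down with a fingertip, let it spring back up, and move clear. Nothing has to be gripped or lifted, and all the loose things around stay where they stand.

Things in the scene. Friction and masses are not known exactly. Their poses are not given: they have to be found in the camera images.
- unit: lane selector, a grey box fixed to the counter, 160 mm along its x, 250 mm along its y, top face 45 mm above the counter. Origin: centre of its underside; z up. On top: the dial (axis at x 0, y +45 mm) and the white button (x -10, y -85 mm)
- dial_top (a point): fixed point on the dial's vertical axis, level with its flat top, 67 mm above the counter; axes as the unit's. Black rubber disc, 94 mm across its side ribs, 21 mm tall: too wide to pinch. It does not give when pressed. A fingertip pressed on the flat top (4 to 12 N), 30 to 40 mm from the axis and moved in an arc about it, carries the dial round; rubbing the ribbed side works too
- green_dot (a point): centre of the green dot painted on the unit's top, 60 mm from the dial axis in the unit's +x direction. The red dot lies 45 degrees counter-clockwise of it about the axis (towards the unit's +y), the orange one 45 degrees clockwise, seen from above; dots 16 mm across
- dial_line (a point): outer end of the white line on the dial's top, 44 mm from the axis; it turns with the dial
- dial (a joint): dial angle, rad, growing clockwise seen from above: 0 = white line at the red dot (start, within 0.05), 0.785 green, 1.571 orange; stops at -0.2 and 1.77. Sprung detents at those three: springing back below the hump half-way (peak about 0.05 N m); past it the dial is drawn into the next when let go
- confirm_top (a point): centre of the top of the white push button when up, 67 mm above the counter; it moves down with the button. Cap 28 mm across, in a black collar 44 mm across whose rim is 10 mm below the cap's top
- confirm (a joint): travel of the white button, m: 0 = up, 0.006 = fully down (stop); spring 1.5 N at the start, 5 N fully down
- candle: bystander: candle in a straight amber glass jar with wooden cap, 68 mm across, 90 mm tall; origin at the centre of its underside
- sanitiser: bystander: clear bottle with red label and white cap, 60 mm across, 170 mm tall; origin at the centre of its underside
- bell: bystander: black domed counter bell with a small steel stud, 84 mm across, 58 mm tall; origin at the centre of its underside
- scanner: bystander: black hand-held barcode scanner lying flat, 190 mm long along its x, up to 66 mm wide, 50 mm high; the head is at +x; origin at the centre of its underside
- mug: bystander: blue mug, 76 mm across, 90 mm tall, handle on its +y side; origin at the centre of its underside
- tape: bystander: roll of amber packing tape lying flat, 90 mm across, 24 mm high; origin at the centre of its underside
- magnet: bystander: round souvenir magnet lying flat, blue face with a yellow stripe, 58 mm across, 8 mm thick; origin at the centre of its underside

How it is judged:
By the outcome, as a careful person would: the job done as asked, in the order asked, and still so for the second after the job is handed in, with the robot touching nothing.
It also fails if it takes over 40 s, if anything falls off the work surface, if the arm or the gripper's body presses on something with over 40 N, if the wrist force passes 120 N, or if a joint passes its speed limit or range.

## Working session

There is one attempt and no reset: what is moved stays moved. The work goes in short steps, Python scripts to look and compute and a tool call to move; the robot and the scene stay as the last step left them, time stands still between calls to the robot, and variables do not carry over. Pictures are saved under pics/ and viewed, at most 10 in all, crops included, and the job is handed in when it is done.

Besides the shell and the picture viewer there is one more tool, called after "Request:" in YAML: its name, and indented under it one key for each argument. play_rows: Moves the arm, as the interface text tells. Its arguments: {"type":"object","properties":{"targets":{"type":"array"},"squeeze":{"type":"number"}},"required":["targets"]}

```bash
mkdir -p pics; cat > h.py <<'E'
from station import robot
import numpy as np, cv2
def cam(n):
    c=robot.read_camera(n); c['f']=192/np.tan(np.radians(c['vertical_fov'])/2); return c
def ray(c,u,v,z):
    T=np.array(c['world_from_camera']); d=T[:3,:3]@np.array([(u-c['cx'])/c['f'],-(v-c['cy'])/c['f'],-1])
    o=T[:3,3]; return o+d*(z-o[2])/d[2]
def save(c,n,crop=None,s=1):
    im=c['color'][:,:,::-1]
    if crop: im=im[crop[1]:crop[3],crop[0]:crop[2]]
    cv2.imwrite('pics/'+n,cv2.resize(im,None,fx=s,fy=s,interpolation=cv2.INTER_CUBIC))
E
python3 - <<'E'
from h import *
for n in('top','scene'):
    c=cam(n); save(c,n+'1.png',s=1.5); print(n,[k for k in c],c['f'],c['cx'],c['cy'],np.round(c['world_from_camera'],3).tolist())
print(robot.observe())
E
```

```text
top ['color', 'z_map', 'vertical_fov', 'cx', 'cy', 'world_from_camera', 'f'] 397.54933620120585 262.5325490114403 188.37175507801754 [[0.015, 0.99, -0.14, 0.447], [-1.0, 0.016, 0.008, 0.087], [0.01, 0.14, 0.99, 1.185], [0.0, 0.0, 0.0, 1.0]]
scene ['color', 'z_map', 'vertical_fov', 'cx', 'cy', 'world_from_camera', 'f'] 418.65669434980856 255.88140510288886 189.6978772238017 [[0.495, -0.555, 0.669, 1.405], [0.868, 0.335, -0.365, -0.346], [-0.022, 0.762, 0.648, 0.823], [0.0, 0.0, 0.0, 1.0]]
{'time': 0.1, 'qpos': array([-1.37420166,  0.4118672 , -0.01270181,  1.59694939,  0.00558177,
        1.13429842, -0.08225045]), 'dq': array([ 0.00096553, -0.00171892, -0.00013014, -0.00179038,  0.00131879,
        0.00074873, -0.00159284]), 'tau': array([ 2.72589663e-03, -6.01837277e+01,  6.84380829e-01, -3.00088048e+01,
        1.39727374e-02,  6.54007730e-03,  8.74674583e-06]), 'eef_pos': array([0.16349018, 0.60277919, 0.23051223]), 'orientation': array([-3.14010852e+00,  9.24450251e-05,  2.87675468e+00]), 'contact_force': array([ 0.03900728,  0.0831785 , -0.1985287 ]), 'moment': array([ 0.00127177, -0.06914086,  0.03648787]), 'finger_force': 0.0, 'finger_gap': 0.9975547613043292}
```

View pics/top1.png

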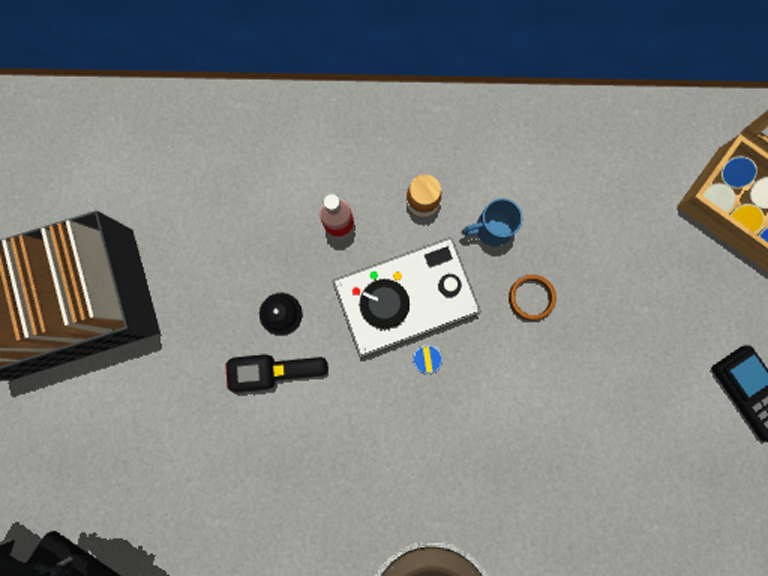

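View pics/scene1.png

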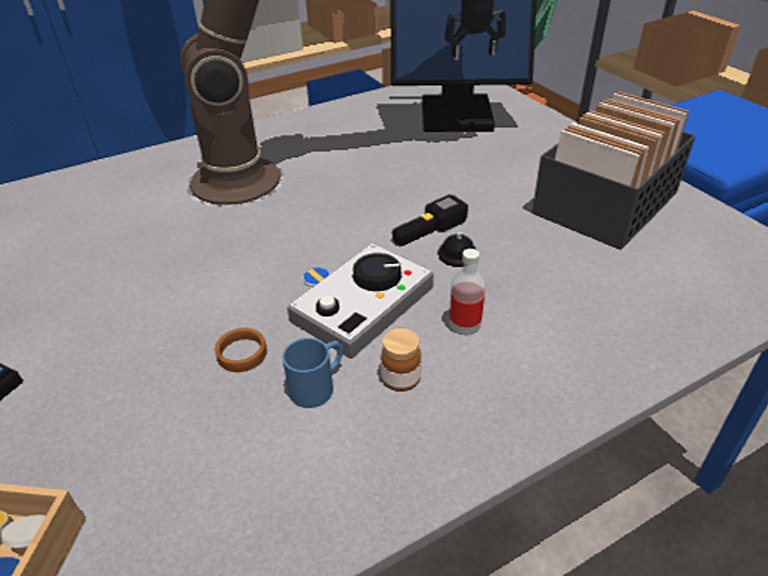

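The top view, in 1.5x pixels, shows the dial near (384,304), the red, green and orange dots at (356,291), (374,275) and (397,276), and the button at (450,285). The bell, bottle, candle and mug are around the unit. The scene view agrees.

```bash
cat >> h.py <<'E'
def measure(c,box):
    x0,y0,x1,y1=box; im=c['color'][y0:y1,x0:x1]; hsv=cv2.cvtColor(im,cv2.COLOR_RGB2HSV); P={}
    for n,lo,hi in(('red',0,7),('orange',14,28),('green',45,80)):
        m=((hsv[...,0]>=lo)&(hsv[...,0]<=hi)&(hsv[...,1]>130)&(hsv[...,2]>90)).astype(np.uint8)
        k,l,s,ce=cv2.connectedComponentsWithStats(m)
        if k<2: continue
        i=1+np.argmax(s[1:,4]); u,v=ce[i]+[x0,y0]; P[n]=ray(c,u,v,.045); print(n,np.round([u,v],1),s[i,4],P[n].round(4))
    return P
def axis_from(P):
    # dots 60 mm from axis, 45 deg apart; rigid 2D fit of unit frame
    loc={'red':60*np.exp(1j*np.pi/4),'green':60+0j,'orange':60*np.exp(-1j*np.pi/4)}
    ks=list(P); a=np.array([loc[k] for k in ks])/1000; b=np.array([P[k][0]+1j*P[k][1] for k in ks])
    r=np.sum((b-b.mean())*np.conj(a-a.mean())); r/=abs(r); t=b.mean()-r*a.mean()
    print('axis',t,'yaw deg',np.degrees(np.angle(r)),'resid mm',np.abs(b-t-r*a)*1000); return t,r
E
python3 - <<'E'
from h import *
c=cam('top'); P=measure(c,(220,155,325,240)); t,r=axis_from(P)
g=cv2.cvtColor(c['color'],cv2.COLOR_RGB2GRAY); hsv=cv2.cvtColor(c['color'],cv2.COLOR_RGB2HSV)
# button cap & dial line & unit
m=((hsv[...,2]>185)&(hsv[...,1]<40)).astype(np.uint8)
k,l,s,ce=cv2.connectedComponentsWithStats(m)
for i in range(1,k):
    u,v=ce[i]
    if s[i,4]>10 and 200<u<340 and 140<v<250: print(ce[i].round(1),s[i],ray(c,u,v,.067).round(4))
dk=(g<70).astype(np.uint8); k,l,s,ce=cv2.connectedComponentsWithStats(dk)
for i in range(1,k):
    u,v=ce[i]
    if s[i,4]>40 and 200<u<340 and 140<v<250: print('dark',ce[i].round(1),s[i],ray(c,u,v,.06).round(4))
print('pred button',t+r*(-.010-.130j))
E
```

```text
red [237.  193.9] 20 [0.5906 0.1514 0.045 ]
orange [284.1 235.2] 33 [0.474  0.0143 0.045 ]
green [248.9 183. ] 20 [0.6229 0.1176 0.045 ]
axis (0.522240020778134+0.12105039376188782j) yaw deg -33.430555338485384 resid mm [20.73087283 76.96830032 58.60681392]
[272.1 198. ] [ 224  160   94   76 2877] [0.5778 0.0506 0.067 ]
[299.9 189. ] [296 185   9   9  63] [ 0.6047 -0.0283  0.067 ]
dark [335.3 142.4] [323 134  24  21 321] [ 0.7444 -0.132   0.06  ]
dark [282.  144.6] [271 137  23  13  92] [0.7351 0.0234 0.06  ]
dark [226.8 155.8] [215 143  22  23 283] [0.6991 0.1826 0.06  ]
dark [325.3 160.3] [306 150  37  20 366] [ 0.6907 -0.1024  0.06  ]
dark [291.9 170.7] [283 165  18  13 139] [ 0.6586 -0.0059  0.06  ]
dark [298.8 190.7] [292 183  15  15  95] [ 0.6007 -0.0259  0.06  ]
dark [256.5 203.2] [240 186  33  34 599] [0.5631 0.0945 0.06  ]
dark [278.9 224.5] [240 210  79  30 214] [0.5035 0.0303 0.06  ]
pred button (0.4422741147470297+0.018067609411179006j)
```

```bash
cat >> h.py <<'E'
from scipy.spatial.transform import Rotation as Ro
def togo(p):
    o=robot.observe(); R=Ro.from_euler('xyz',o['orientation']).as_matrix()
    print('eef',o['eef_pos'].round(4),'rpy',o['orientation'].round(4),'F',o['contact_force'].round(2),'t',o['time'],'q',o['qpos'].round(2))
    print('shift tool mm',(R.T@(np.array(p)-o['eef_pos'])*1000).round(1))
E
python3 - <<'E'
from h import *
c=cam('top'); P=measure(c,(220,155,290,215)); t,r=axis_from(P)
b=t+r*(-.010-.130j);print('pred button',b)
togo([t.real-.0325,t.imag-.013,.2])
E
```

```text
red [237.  193.9] 20 [0.5906 0.1514 0.045 ]
orange [264.7 183.5] 26 [0.6222 0.0718 0.045 ]
green [248.9 183. ] 20 [0.6229 0.1176 0.045 ]
axis (0.5670178188079656+0.09588731959429841j) yaw deg 21.542114767605167 resid mm [0.57951607 0.23447908 0.36829229]
pred button (0.6054503925732062-0.02870376063931762j)
eef [0.1635 0.6029 0.2308] rpy [-3.1406e+00  1.0000e-04  2.8768e+00] F [ 0.66 -0.65  0.15] t 0.2 q [-1.37  0.41 -0.01  1.6   0.01  1.13 -0.08]
shift tool mm [-494.2 -404.8   31.2]
```

Request:
play_rows:
  targets:
    - [0,0,0,-30,-25,0,0]
    - [0,0,0,-33,-27,0,0]
    - [0,0,0,-33,-27,0,0]
    - [0,0,0,-33,-27,0,0]
    - [0,0,0,-33,-27,0,0]
  squeeze: 20

```text
time: 0.7
eef_pos: [0.2859, 0.4309, 0.2312]
orientation: [3.142, -0.0, 2.877]
contact_force: [0.7, -0.2, 0.2]
finger_gap: 0.147
finger_force: 0.0
```

Request:
play_rows:
  targets:
    - [0,0,0,-33,-27,0,0]
    - [0,0,0,-33,-27,0,0]
    - [0,0,0,-33,-27,0,0]
    - [0,0,0,-33,-27,0,0]
    - [0,0,0,-33,-27,0,0]

```text
time: 1.2
eef_pos: [0.4098, 0.2574, 0.2314]
orientation: [3.141, 0.0, 2.877]
contact_force: [1.0, -0.8, 0.1]
finger_gap: -0.003
finger_force: 0.0
```

Request:
play_rows:
  targets:
    - [0,0,0,-33,-27,6,0]
    - [0,0,0,-33,-27,6,0]
    - [0,0,0,-33,-27,6,0]
    - [0,0,0,-33,-27,6,0]
    - [0,0,0,0,0,0,0]

```text
time: 1.7
eef_pos: [0.5105, 0.1141, 0.2067]
orientation: [-3.139, 0.002, 2.869]
contact_force: [-0.0, 0.5, -0.2]
finger_gap: -0.0
finger_force: 0.0
```

```bash
python3 - <<'E'
from h import *
c=cam('wrist'); save(c,'w1.png',s=1.5); P=measure(c,(0,0,512,384)); 
try: axis_from(P)
except Exception as e: print(e)
togo([.567-.0325,.0959-.013,.075])
E
```

```text
red [374.  344.3] 239 [0.7224 0.1795 0.045 ]
orange [447.8  32.6] 672 [0.4384 0.2925 0.045 ]
green [300.  274.8] 20 [0.6209 0.1235 0.045 ]
axis (0.6087329256147391+0.24443807210980434j) yaw deg -107.90297969238864 resid mm [ 87.07338024 139.11829861  70.78715991]
eef [0.5091 0.1171 0.2068] rpy [-3.1402 -0.      2.8712] F [ 0.25  0.54 -0.48] t 1.75 q [-0.57  0.26  0.31  1.89 -0.09  1.    1.07]
shift tool mm [-33.7 -26.  131.8]
```

View pics/w1.png

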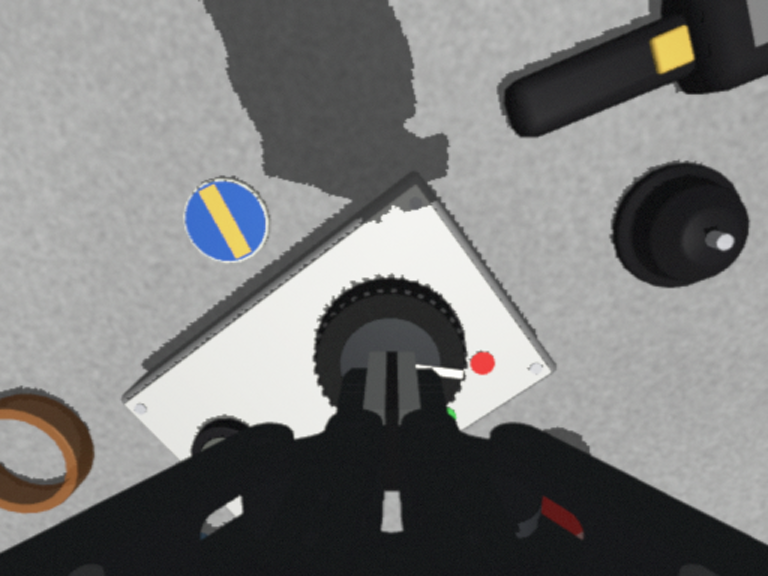

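The wrist view shows the dial at 1.5x pixel (390,350), with its line pointing at the red dot (482,363). The fingertips are shut and the near half of the dial's top is clear.

Request:
play_rows:
  targets:
    - [0,0,0,-17,-13,25,0]
    - [0,0,0,-17,-13,25,0]
    - [0,0,0,0,0,35,0]
    - [0,0,0,0,0,25,0]
    - [0,0,0,0,0,12,0]

```text
time: 2.25
eef_pos: [0.5324, 0.0874, 0.0831]
orientation: [-3.14, -0.003, 2.878]
contact_force: [-0.1, -0.3, 0.5]
finger_gap: -0.004
finger_force: 0.0
```

Request:
play_rows:
  targets:
    - [0,0,0,0,0,0,0]
    - [0,0,0,0,0,0,0]

```text
time: 2.45
eef_pos: [0.5346, 0.087, 0.0862]
orientation: [3.141, 0.001, 2.878]
contact_force: [-0.2, 0.1, 1.0]
finger_gap: -0.003
finger_force: 0.0
```

```bash
python3 - <<'E'
from h import *
c=cam('wrist'); save(c,'w2.png',s=1.5); P=measure(c,(240,150,400,320)); 
togo([.567-.0325,.0959-.013,.068])
E
```

```text
red [389.  279.9] 426 [0.5919 0.152  0.045 ]
eef [0.535  0.0869 0.0866] rpy [3.1404e+00 1.6000e-03 2.8774e+00] F [1.74 0.08 0.72] t 2.5 q [-0.47  0.45  0.28  1.96 -0.18  0.75  1.22]
shift tool mm [-0.6 -4.  18.6]
```

View pics/w2.png

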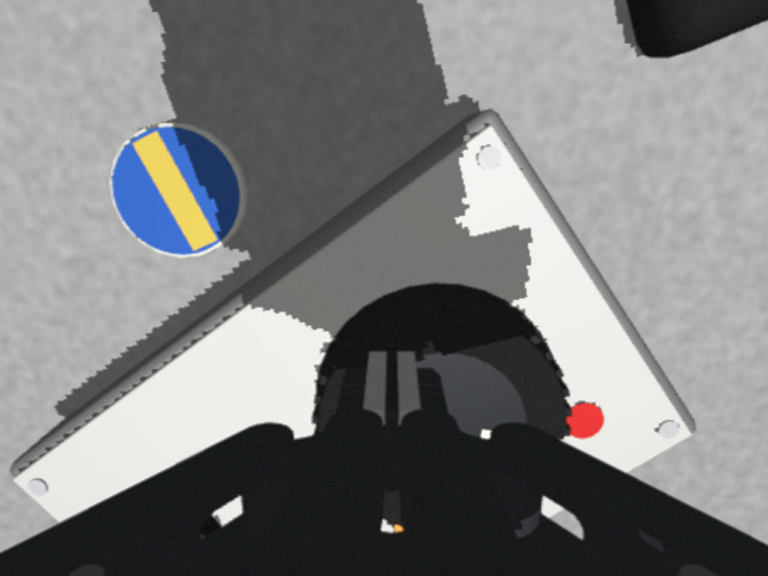

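The red dot at (585,420) agrees with the top camera to about 1.5 mm, and the shut tips stand over the near part of the dial. I'll lower them now.

Request:
play_rows:
  targets:
    - [0,0,0,0,-4,8,0]
    - [0,0,0,0,0,7,0]
    - [0,0,0,0,0,1,0]
    - [0,0,0,0,0,1,0]
    - [0,0,0,0,0,0,0]

```text
time: 3.0
eef_pos: [0.5332, 0.0824, 0.0682]
orientation: [-3.142, -0.0, 2.877]
contact_force: [-0.3, 0.5, -0.5]
finger_gap: -0.0
finger_force: 0.0
```

Request:
play_rows:
  targets:
    - [0,0,0,0,0,1,0]
    - [0,0,0,0,0,0,0]

```text
time: 3.2
eef_pos: [0.5332, 0.0824, 0.0673]
orientation: [3.142, 0.0, 2.877]
contact_force: [0.1, 0.1, -0.3]
finger_gap: -0.005
finger_force: 0.0
```

Request:
play_rows:
  targets:
    - [0,0,0,0,0,1,0]
    - [0,0,0,0,0,0,0]

```text
time: 3.4
eef_pos: [0.5333, 0.0823, 0.067]
orientation: [3.141, 0.0, 2.877]
contact_force: [-2.2, -1.3, 8.3]
finger_gap: 0.003
finger_force: 4.1
```

Request:
play_rows:
  targets:
    - [0,0,0,0,0,0.5,0]
    - [0,0,0,0,0,0,0]

```text
time: 3.6
eef_pos: [0.5333, 0.0823, 0.067]
orientation: [3.141, 0.0, 2.877]
contact_force: [-4.9, -1.1, 13.2]
finger_gap: 0.002
finger_force: 6.5
```

Request:
play_rows:
  targets:
    - [0,0,0,0,0,-0.3,0]
    - [0,0,3,1.1,1.5,0,0]
    - [0,0,3,1.1,1.5,0,0]
    - [0,0,3,1.1,1.5,0,0]
    - [0,0,3,1.1,1.5,0,0]

```text
time: 4.1
eef_pos: [0.5312, 0.0893, 0.067]
orientation: [3.141, 0.0, 2.665]
contact_force: [-2.4, -1.5, 10.4]
finger_gap: 0.002
finger_force: 5.0
```

Request:
play_rows:
  targets:
    - [0,0,3,1.1,1.5,0,0]
    - [0,0,3,1.1,1.5,0,0]
    - [0,0,0,0,0,0,0]

```text
time: 4.4
eef_pos: [0.5306, 0.0933, 0.067]
orientation: [3.141, -0.0, 2.561]
contact_force: [-3.6, -1.6, 11.3]
finger_gap: -0.001
finger_force: 5.3
```

```bash
python3 - <<'E'
from h import *
c=cam('scene'); save(c,'s2.png',(200,150,300,240),s=6)
E
```

```text
(no output)
```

View pics/s2.png

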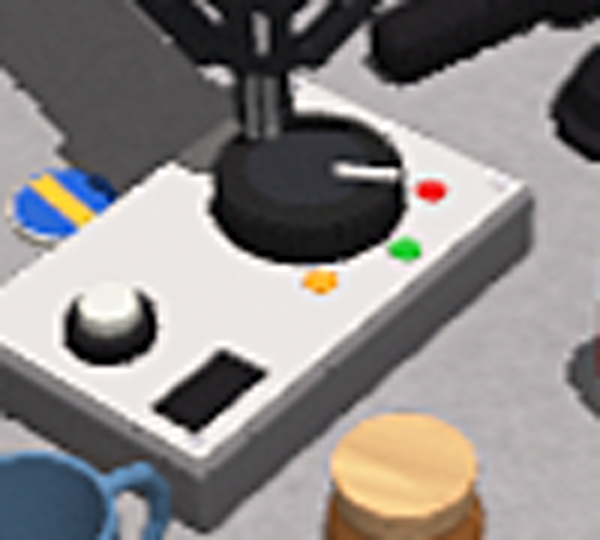

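The crop shows the tips on the dial's near edge and the line from (335,170) to (403,177), still close to the red dot. I'll measure the line's angle numerically.

```bash
cat >> h.py <<'E'
AX=np.array([.567,.0959]); YAW=21.54
def dial_angle(c):
    # white pixels over the dial top, cast onto z=.067; clockwise angle from red direction
    hsv=cv2.cvtColor(c['color'],cv2.COLOR_RGB2HSV); v,u=np.nonzero((hsv[...,2]>150)&(hsv[...,1]<60))
    p=np.array([ray(c,a,b,.067)[:2] for a,b in zip(u,v)])-AX; d=np.hypot(*p.T)
    k=(d>.018)&(d<.041); q=p[k]
    a=(YAW+45-np.degrees(np.arctan2(q[:,1],q[:,0])))%360; a=(a+180)%360-180
    k=(a>-40)&(a<130); a=a[k]
    print('n',len(a),'dial deg: median',np.median(a).round(1),'p10-90',np.percentile(a,[10,90]).round(1)); return np.median(a)
E
python3 - <<'E'
from h import *
dial_angle(cam('scene'));dial_angle(cam('top'))
togo([0,0,0])
E
```

```text
n 14 dial deg: median 22.6 p10-90 [17.  27.1]
  return _methods._mean(a, axis=axis, dtype=dtype,
  ret = ret.dtype.type(ret / rcount)
Traceback (most recent call last):
  File "h.py", line 39, in dial_angle
    print('n',len(a),'dial deg: median',np.median(a).round(1),'p10-90',np.percentile(a,[10,90]).round(1)); return np.median(a)
                                                                       ~~~~~~~~~~~~~^^^^^^^^^^^
IndexError: index -1 is out of bounds for axis 0 with size 0
```

The dial follows the tip: about 20° measured against 18° commanded. I'll continue to 42°.

Request:
play_rows:
  targets:
    - [0,0,3,1.1,1.5,0,0]
    - [0,0,3,1.1,1.5,0,0]
    - [0,0,3,1.1,1.5,0,0]
    - [0,0,3,1.1,1.5,0,0]

```text
time: 4.95
eef_pos: [0.5307, 0.101, 0.067]
orientation: [3.141, -0.001, 2.351]
contact_force: [-3.3, 1.2, 10.2]
finger_gap: -0.0
finger_force: 5.2
```

Request:
play_rows:
  targets:
    - [0,0,3,1.1,1.5,0,0]
    - [0,0,3,1.1,1.5,0,0]
    - [0,0,3,1.1,1.5,0,0]
    - [0,0,3,1.1,1.5,0,0]
    - [0,0,0,0,0,0,0]

```text
time: 5.45
eef_pos: [0.5325, 0.1088, 0.067]
orientation: [3.141, -0.001, 2.143]
contact_force: [-3.9, 0.8, 10.2]
finger_gap: -0.001
finger_force: 5.5
```

```bash
python3 - <<'E'
from h import *
dial_angle(cam('scene'))
togo([0.567,.0959,.067])
E
```

```text
n 16 dial deg: median 44.0 p10-90 [38.4 51.3]
eef [0.5325 0.1087 0.067 ] rpy [ 3.1407e+00 -1.0000e-03  2.1440e+00] F [-2.96  1.54 11.  ] t 5.5 q [-0.65  0.51  0.47  1.97 -0.34  0.73  0.6 ]
shift tool mm [-29.5  22.1  -0. ]
```

The dial is near 44°. I'll lift off and move clear so the detent settles it, then look.

Request:
play_rows:
  targets:
    - [0,0,0,0,0,-2,0]
    - [0,0,0,0,0,-8,0]
    - [0,0,0,0,0,-25,0]
    - [0,0,0,0,0,-30,0]
    - [0,0,0,0,0,0,0]

```text
time: 6.0
eef_pos: [0.5349, 0.1078, 0.1349]
orientation: [3.136, 0.002, 2.143]
contact_force: [-0.2, 0.5, 0.1]
finger_gap: -0.002
finger_force: 0.0
```

```bash
python3 - <<'E'
from h import *
c=cam('scene'); dial_angle(c); save(c,'s3.png',(200,150,300,240),s=6)
togo([.605,-.0285,.085])
E
```

```text
n 13 dial deg: median 47.3 p10-90 [43.4 54.2]
eef [0.5338 0.108  0.1331] rpy [3.1376e+00 7.0000e-04 2.1436e+00] F [-0.22  0.1   0.03] t 6.05 q [-0.69  0.41  0.52  1.93 -0.27  0.86  0.54]
shift tool mm [-153.3  -14.3   48.2]
```

View pics/s3.png

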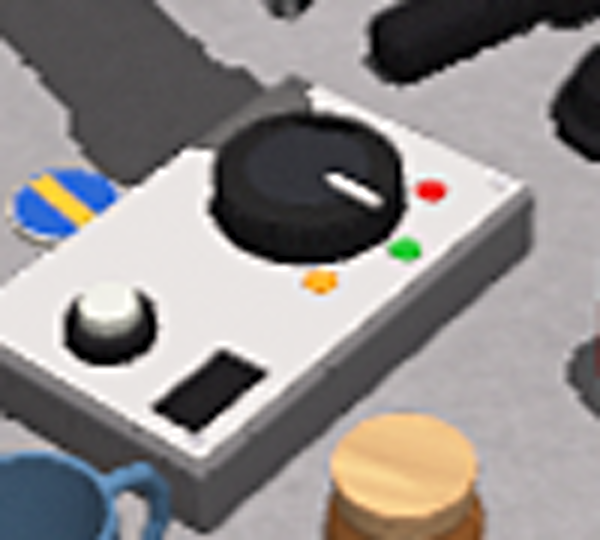

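The line now points at the green dot (405,250) and has settled there at about 45–47°. Next is the button.

Request:
play_rows:
  targets:
    - [0,0,0,-38,-4,0,0]
    - [0,0,0,-38,-4,0,0]
    - [0,0,0,-38,-3,0,0]
    - [0,0,0,-39,-3,20,0]
    - [0,0,0,0,0,20,0]

```text
time: 6.55
eef_pos: [0.6053, -0.0351, 0.0907]
orientation: [3.141, 0.004, 2.137]
contact_force: [0.1, 0.0, -0.5]
finger_gap: 0.004
finger_force: 0.0
```

Request:
play_rows:
  targets:
    - [0,0,0,0,0,0,0]
    - [0,0,0,0,0,0,0]

```text
time: 6.75
eef_pos: [0.6028, -0.0278, 0.0904]
orientation: [-3.14, -0.001, 2.144]
contact_force: [-0.5, -0.3, 0.4]
finger_gap: -0.001
finger_force: 0.0
```

```bash
python3 - <<'E'
from h import *
c=cam('scene'); save(c,'s4.png',(180,150,310,250),s=5)
togo([.605,-.0285,.067])
E
```

```text
eef [ 0.6034 -0.0274  0.0912] rpy [-3.1413e+00 -7.0000e-04  2.1449e+00] F [-0.3  -0.    0.26] t 6.8 q [-0.39  0.57  0.5   1.81 -0.35  0.85  0.85]
shift tool mm [-1.8  0.7 24.2]
```

View pics/s4.png

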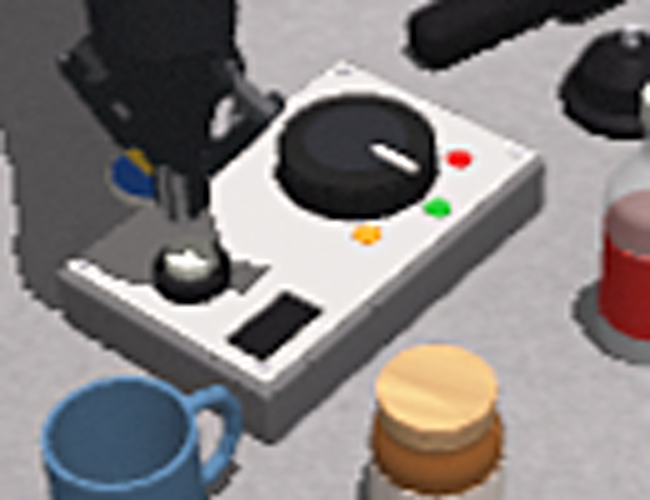

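The tips are straight above the button at (190,265), clear of the mug handle, and the dial is still at green. I'll press.

Request:
play_rows:
  targets:
    - [0,0,0,-2,1,10,0]
    - [0,0,0,0,0,11,0]
    - [0,0,0,0,0,2,0]
    - [0,0,0,0,0,2,0]
    - [0,0,0,0,0,0,0]

```text
time: 7.3
eef_pos: [0.6053, -0.0291, 0.066]
orientation: [-3.141, -0.001, 2.144]
contact_force: [-0.8, 0.8, 2.8]
finger_gap: -0.004
finger_force: 1.0
```

Request:
play_rows:
  targets:
    - [0,0,0,0,0,2,0]
    - [0,0,0,0,0,2,0]
    - [0,0,0,0,0,1,0]
    - [0,0,0,0,0,0,0]

```text
time: 7.7
eef_pos: [0.6057, -0.0293, 0.0613]
orientation: [3.141, -0.0, 2.144]
contact_force: [-1.2, 2.0, 4.6]
finger_gap: 0.0
finger_force: 2.4
```

Request:
play_rows:
  targets:
    - [0,0,0,0,0,0.7,0]
    - [0,0,0,0,0,0.5,0]
    - [0,0,0,0,0,0,0]

```text
time: 8.0
eef_pos: [0.6058, -0.0294, 0.061]
orientation: [3.141, -0.0, 2.144]
contact_force: [-4.2, 2.4, 14.1]
finger_gap: 0.001
finger_force: 6.6
```

The button is on its stop: the force is 14 N with z stalled at 61.0 mm. I'll release and move clear.

Request:
play_rows:
  targets:
    - [0,0,0,0,0,-4,0]
    - [0,0,0,0,0,-8,0]
    - [0,0,0,0,0,-30,0]
    - [0,0,0,0,0,-45,0]
    - [0,0,0,0,0,-45,0]

```text
time: 8.5
eef_pos: [0.605, -0.0302, 0.193]
orientation: [-3.14, 0.0, 2.143]
contact_force: [1.2, 0.4, 0.2]
finger_gap: -0.0
finger_force: 0.0
```

Request:
play_rows:
  targets:
    - [0,0,0,0,0,-30,0]
    - [0,0,0,0,0,0,0]
    - [0,0,0,0,0,0,0]
    - [0,0,0,0,0,0,0]

```text
time: 8.9
eef_pos: [0.6048, -0.0295, 0.2207]
orientation: [-3.14, -0.001, 2.144]
contact_force: [-0.1, -0.2, -0.2]
finger_gap: -0.003
finger_force: 0.0
```

```bash
python3 - <<'E'
from h import *
c=cam('scene'); dial_angle(c); save(c,'s5.png',(120,110,350,280),s=3)
togo([.605,-.0285,.067])
E
```

```text
n 13 dial deg: median 47.3 p10-90 [43.4 54.2]
eef [ 0.6048 -0.0295  0.2205] rpy [-3.1395e+00 -1.0000e-03  2.1437e+00] F [-0.59 -0.37 -0.22] t 8.95 q [-0.45  0.42  0.57  1.69 -0.25  1.11  0.77]
shift tool mm [  0.6   1.  153.5]
```

View pics/s5.png

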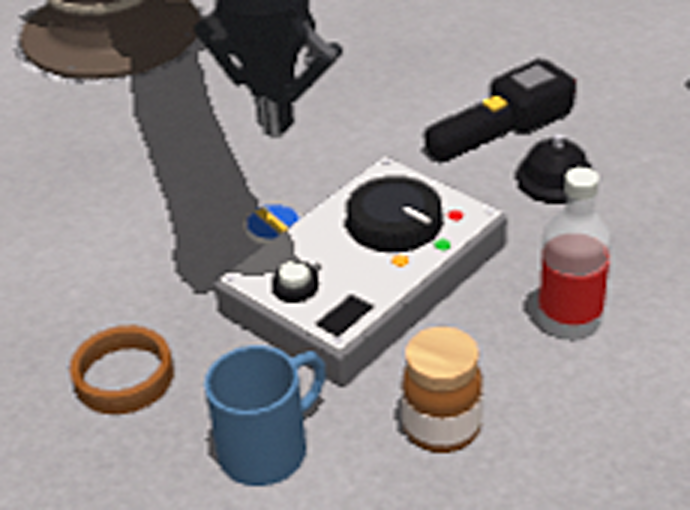

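The dial line points to the green dot (443,245), the button is up at (295,275), everything else is in place, and the arm is clear.

```bash
python3 -c "
from station import robot
print(robot.finish_job())"
```

```text
the job is handed in; nothing more can be done
None
```

The job is handed in at about 9 s: the dial sits in the green detent, the white button was pressed to its stop and sprang back up, the arm is clear, and nothing else was moved; the system gave no verdict.

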